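# Hold the bun over the carton with tongs

## Task

Pick up the kitchen tongs, squeeze them to take the round bun off the white board, and carry it to the open cardboard carton. Finish still holding the bun in the tongs, still, over the middle of the carton and a few centimetres clear above its rim; do not put it down or let go. Touch the bun only with the tongs, and leave the half-moon pasties where they lie.

Things in the scene. Friction and masses are not known exactly. Their poses are not given: they have to be found in the camera images.
- tongs: Steel sprung tongs, 205 mm long, 120 g, lying on their side on the table: the two arms open and close in the horizontal plane. Origin: at the pivot, on the underside; z up. Arms run from the pivot hub (22 mm diameter) to +x, the centre line while fully open (later the frame turns with the left arm; the centre line runs from pivot to midway between the tips). Arms: 26 mm tall upright strips.
- tongs_pivot (a point): Centre of the tongs' pivot hub, 13 mm above the tongs' underside.
- sleeve_left (a point): Middle of the outer face of the left (+y) arm's black sleeve (60 mm long, 32 mm tall, standing on the table at the start), 100 mm along the arm from the pivot, 16 mm above the tongs' underside. Grip here from above, one finger on each sleeve.
- sleeve_right (a point): The same on the right (-y) arm. The two points are about 68 mm apart fully open and about 48 mm apart with the tongs closed on the bun; the sleeves are 70 mm over all at the widest when open.
- tip_left (a point): Middle of the inner face of the left arm's tip, 190 mm along the arm from the pivot, 13 mm above the tongs' underside. The tip is a shallow upright scoop 26 mm tall and 35 mm long along the arm; its edges stand about 5 mm further in.
- tip_right (a point): The same on the right arm. The bun belongs midway between the two tip points, which are about 88 mm apart fully open; the tips are about 100 mm over all.
- tongs_arm (a joint): How far the tongs are squeezed together, rad: 0 fully open, about 0.21 closed on the bun, 0.38 shut empty. A spring holds them open: 4 N on each sleeve begins to close them, 5 N shuts them; they reopen as the squeeze is eased. Squeezed a few mm they can be carried open.
- bun: Round baked bun with a cross on top, 47 mm in diameter (upright sides from 7 to 23 mm height), 38 mm high, about 45 g, rigid, loose on the board. Origin: centre of its underside; z up. It stands on the robot's side of the board, with no other bake beside it.
- board: White plastic board, 260 (x) by 220 (y) by 15 mm thick, fixed, on the left or on the right of the tongs. Origin: centre of its underside.
- pasty0: Half-moon pasty, about 42 by 80 mm and 22 mm high, loose on the far half of the board; leave alone. Origin: underside.
- pasty1: The other half-moon pasty, the same.
- carton: Open cardboard carton, 170 by 170 mm, 50 mm high, 3 mm walls, fixed on the other side of the tongs from the board. Origin: centre of its underside.

How it is judged (in metres and radians):
On the way, in this order (a step that is already met when the one before it is completed fails the run):
1. the tongs are gripped and lifted off the table while the bun still stands on the board (height (world z) of tongs_pivot above 0.03 m and height (world z) of tip_left above 0.025 m and contact force between tongs and the fingers above 1 N and height (world z) of bun below 0.025 m), for 0.2 s.
2. the bun is lifted off the board between the tongs' arms (height (world z) of bun above 0.03 m and contact force between bun and tongs_arm above 0.3 N and contact force between bun and board below 0.05 N), for 0.2 s.
At the end, for the whole second after the job is handed in: Fingers hold the tongs, and only the tongs hold the bun, at rest: its underside within 45 mm of the carton's middle seen from above and 60 to 200 mm above the table; bun and tongs touch neither carton nor board; both pasties within 20 mm of where they lay (contact force between tongs and the fingers above 1 N and contact force between bun and tongs_arm above 0.3 N and contact force between bun and the arm below 0.05 N and contact force between bun and the fingers below 0.05 N and contact force between each of bun, tongs and carton below 0.05 N and contact force between each of bun, tongs and board below 0.05 N and horizontal distance between bun and carton below 0.045 m and height (world z) of bun between 0.06 and 0.2 m and height (world z) of tongs_pivot above 0.05 m and linear speed of bun below 0.03 m/s and distance of each of pasty0, pasty1 from where it was at the start of the episode below 0.02 m); the arm keeps its last pose, push and grip.
It fails at once if the robot touches the bun itself (contact force between bun and the fingers above 0.5 N or contact force between bun and the arm above 0.5 N).
It fails at once if a pasty is shifted by more than 20 mm (distance of any of pasty0, pasty1 from where it was at the start of the episode above 0.02 m).
It also fails if it takes over 45 s, if anything falls off the work surface, if the arm or the gripper's body presses on something with over 40 N, if the wrist force passes 120 N, or if a joint passes its speed limit or range.

## Robot

A 6-joint arm with a two-finger parallel gripper is mounted at the origin on the work surface. World frame = base frame: x ahead of the robot, y to its left, z up, the work surface at z = 0. Lengths are in m, angles in degrees, forces in N, time in s.
With the tool pointing down it reaches from about 0.375 to 0.975 m from the base axis. Payload 3.8 kg.
Tool frame: the origin (TCP) lies midway between the tips of the shut fingers; the grasp point (between the pads) lies ctrl.pinch_z behind it (ctrl.pinch_z is the distance from the TCP to the grasp point, in m); z points along the fingers, x is the direction in which the jaws open and shut, and the axes are right-handed (so a half turn about z gives the same grasp; the last joint's range is limited). The gripper opens to 88 mm and grips with 3 to 60 N. Pads are 18 mm wide; open, the fingers measure 123 mm over their backs; the gripper's body (75 mm by 187 mm) begins 45 mm behind the grasp point.
Start: joints at [-75.911, 15.12, 91.902, -0, 72.978, -2.114], TCP at [0.188, -0.648, 0.239] pointing down, gripper open.
Joint ranges: [-150.88, 150.88], [-54.13, 125.18], [17.81, 147.31], [-75.09, 255.09], [0, 152.58], [-146.25, 146.25]. Speed limits (degrees/s): [147.25, 147.25, 180, 180, 180, 180].

## Interface

Orientations are given as [roll, pitch, yaw] about the fixed x, y, z axes, in that order (R = Rz(yaw) Ry(pitch) Rx(roll)).
In Python, from station import ctrl gives the robot as it stands. The module is installed in compiled form; this text tells all that it offers.
- The arm moves only by the shell command python3 -m creep 'ROWS'. ROWS is JSON, a list of rows, each a list of 7 numbers: the opening in per cent of the stroke, from 0 (shut) to 100 (fully open), then the shift along the world's x, y, z in mm, then the turn, a rotation vector about the world's x, y, z in rad. A call has 1 to 12 rows; each row is the pose to reach, as a shift and turn from the pose commanded when the call began; what a row does not reach only later rows make up. A row lasts 1/8 s, in which the tool goes at most 62.5 mm and 10.7 degrees, less where a joint would pass 70% of its speed; a pose out of reach is approached as far as the arm can. A call with a gripper value outside its range is refused whole. The fingers move at their own pace and stop on an object; the grip force is fixed at half the most. Time passes only in rows, so rows that repeat a pose let the fingers close. It gives the time, the measured TCP pose, the force and the opening at its end, in the units of the state.
- ctrl.read_state(): the state, without advancing time (a new reading comes with each control period).
- ctrl.camera(name): name is "scene" or "top"; returns (picture, depth): 480x640x3 uint8, red, green, blue; 480x640 float32, m along the optical axis (not along the pixel's ray), 0 where there is no reading.
- ctrl.calibration(name): a dict with "fovy" (degrees; the focal length in pixels is half the picture's height over the tangent of half this angle, whatever the lens; pixels are square), "cx", "cy" (the principal point, pixels), "R" (3x3) and "t" (3): a world point X has camera coordinates R X + t. Camera axes: x right, y down, z forward; pixel columns grow to the right and rows downward; lengths in m; the calibration is good to about 2 mm. A picture is of the moment at which its call begins. calibration takes no time and is no camera call.
- ctrl.close_job(): hands the job in, once; it reports no verdict.
Trained networks look in the newest picture that a camera, given by its name, has taken for a name from the list of things; names that differ only in an ending like _2 or _b are one class to them, and where a whole thing is asked for, a point or a joint stands for the part that bears it (a point fixed in the world has none). Each returns a list of dicts, best first, with "conf" (0 to 1); they miss things now and then, are a little off and sometimes report something else, mostly with a low value. They report only what shows in the picture. A call takes as long as a camera call.
- ctrl.spot_in(camera, query): "pixel" ([column, row] in pixels, amid what is visible of it).
- ctrl.landmark_of(camera, query): "pixel" ([column, row] in pixels: a listed point, or the origin of a listed thing).
The state is a dict: "time_s": time; "joint_pos": joint angles; "joint_vel": joint speeds; "joint_efforts": joint torques, N m; "tool_pos": TCP position; "orientation": TCP orientation; "contact_force": force on the tool from outside, world axes, zero at the start; "moment": the same for the moment, N m; "width": finger opening in m.
Only numpy, scipy, OpenCV 4.12 (cv2) and the standard library are available. Lean on these libraries where they do the work, as an engineer would, in place of code of your own. Each camera call takes 0.05 s, during which the arm holds its last target.

## Working session

There is one attempt and no reset: what is moved stays moved. The work goes in short steps, Python scripts to look and compute and a shell command to move; the robot and the scene stay as the last step left them, time stands still between calls to the robot, and variables do not carry over. Pictures are saved under pics/ and viewed, and the job is handed in when it is done.

```bash
mkdir -p pics
cat > h.py <<'E'
import numpy as np, cv2
from station import ctrl
def cal(n):
    c=ctrl.calibration(n); f=240/np.tan(np.radians(c["fovy"])/2)
    return f,c["cx"],c["cy"],np.array(c["R"]),np.array(c["t"])
def ray_z(n,p,z):
    f,cx,cy,R,t=cal(n); d=R.T@np.array([(p[0]-cx)/f,(p[1]-cy)/f,1]); o=-R.T@t
    return o+d*(z-o[2])/d[2]
def cloud(n,D):
    f,cx,cy,R,t=cal(n); v,u=np.mgrid[:480,:640]
    P=np.stack([(u-cx)/f*D,(v-cy)/f*D,D],-1)
    return (P-t)@R
def proj(n,X):
    f,cx,cy,R,t=cal(n); c=R@np.array(X)+t
    return c[:2]/c[2]*f+[cx,cy]
def save(n,im): cv2.imwrite("pics/"+n,im[:,:,::-1])
E
python3 - <<'E'
from h import *
print(ctrl.read_state(), ctrl.pinch_z)
for n in("scene","top"):
    im,D=ctrl.camera(n); save(n+"0.png",im); np.save(n+"0.npy",D)
    f,cx,cy,R,t=cal(n); print(n,f,cx,cy,-R.T@t,R[2])
Z=dict(tongs_pivot=.013,sleeve_left=.016,sleeve_right=.016,tip_left=.013,tip_right=.013,bun=.015,board=0,carton=0,pasty0=.015)
for n in("top",):
  for q,z in Z.items():
    for r in ctrl.landmark_of(n,q)[:2]: print(n,q,r,ray_z(n,r["pixel"],z).round(4))
E
```

```text
{'time_s': 0.0, 'joint_pos': array([-7.59132533e+01,  1.51678762e+01,  9.19783505e+01, -4.00747009e-05,
        7.29770736e+01, -2.11303945e+00]), 'joint_vel': array([-0.03541766,  0.05673934,  0.05187173,  0.01242574,  0.02305373,
        0.05992607]), 'joint_efforts': array([ 1.46942391e-03, -5.02116966e+01, -3.56872702e+01,  7.29536754e-02,
        2.94882583e-02, -1.78845080e-04]), 'tool_pos': array([ 0.18816084, -0.64753003,  0.23743044]), 'orientation': array([-1.79995492e+02,  1.23217907e-01, -7.38001972e+01]), 'contact_force': array([ 0.07893843, -0.49636368, -0.11689319]), 'moment': array([-0.00419504,  0.05495023,  0.02535592]), 'width': 0.0883748662930599} 0.0187
scene 459.8671497453942 320.7553823150637 235.9591143877466 [ 0.87285063 -0.33777081  0.78867945] [-0.38557567  0.38788133 -0.83718545]
top 484.25595391105446 320.18524237098234 237.3742561528212 [0.40880643 0.00852489 0.97179085] [ 0.12868567 -0.01827113 -0.9915171 ]
top tongs_pivot {'pixel': [318.5, 292.1], 'conf': 0.6} [ 0.4247 -0.0045  0.013 ]
top sleeve_left {'pixel': [312.0, 237.8], 'conf': 0.92} [0.5322 0.0072 0.016 ]
top sleeve_right {'pixel': [343.8, 249.4], 'conf': 0.6} [ 0.5083 -0.0557  0.016 ]
top tip_left {'pixel': [323.0, 199.1], 'conf': 0.77} [ 0.6111 -0.0158  0.013 ]
top tip_right {'pixel': [365.2, 208.2], 'conf': 0.79} [ 0.5917 -0.1006  0.013 ]
top bun {'pixel': [216.8, 252.0], 'conf': 0.75} [0.5058 0.1957 0.015 ]
top board {'pixel': [200.0, 218.3], 'conf': 0.9} [0.5763 0.2336 0.    ]
top carton {'pixel': [443.9, 229.4], 'conf': 0.72} [ 0.5488 -0.2616  0.    ]
top carton {'pixel': [314.3, 237.6], 'conf': 0.48} [0.5346 0.0025 0.    ]
top pasty0 {'pixel': [230.6, 176.7], 'conf': 0.86} [0.6583 0.1703 0.015 ]
top pasty0 {'pixel': [168.6, 172.8], 'conf': 0.6} [0.6673 0.2951 0.015 ]
```

View pics/top0.png

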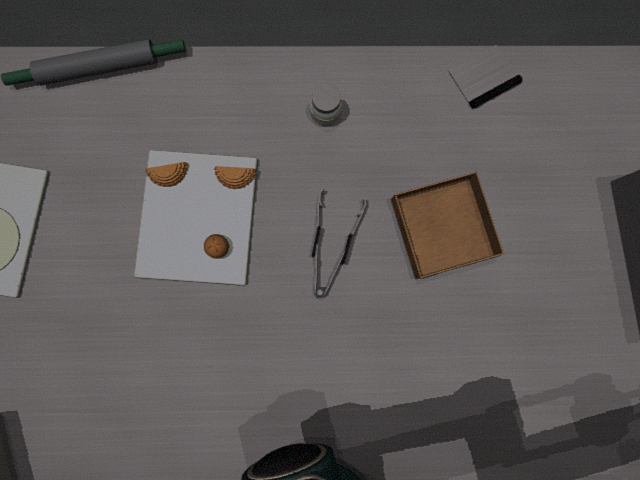

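View pics/scene0.png

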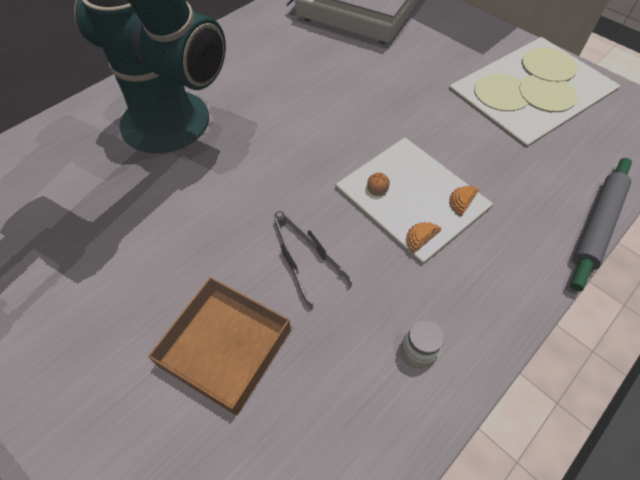

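The top view shows the tongs (pivot at pixel 320,292, tips at 323,190 and 364,203), the bun (216,246) on the near part of the board, the pasties (167,174 and 235,176) on its far edge, and the carton centred near (447,226). Next I'll refine these with depth.

Run:
```python
from h import *
for n in("top","scene"):
    D=np.load(n+"0.npy"); P=cloud(n,D); ok=D>0
    X,Y,Z=P[...,0],P[...,1],P[...,2]
    tab=ok&(abs(X-.5)<.15)&(Y>-.12)&(Y<.08)&(Z<.008)
    print(n,"table z",np.median(Z[tab]))
    m=ok&(X>.38)&(X<.66)&(Y>-.14)&(Y<.05)&(Z>.010)&(Z<.06)
    T=P[m]; print("tongs",m.sum(),T.min(0).round(3),T.max(0).round(3),np.percentile(T[:,2],[5,50,95]).round(4))
    np.save("T_"+n,T)
    m=ok&(abs(X-.5)<.06)&(abs(Y-.196)<.06)&(Z>.022); B=P[m]
    print("bun",m.sum(),B.min(0).round(4),B.max(0).round(4),((B.min(0)+B.max(0))/2).round(4), np.median(B,0).round(4))
    m=ok&(Y<-.15)&(Y>-.4)&(X>.4)&(X<.7)&(Z>.04)&(Z<.06); C=P[m]
    if len(C): r=cv2.minAreaRect(C[:,:2].astype(np.float32)); print("carton rim",len(C),r)
    m=ok&(Y>.08)&(Y<.4)&(X>.4)&(X<.75)&(Z>.009)&(Z<.022); C=P[m]
    if len(C): r=cv2.minAreaRect(C[:,:2].astype(np.float32)); print("board",len(C),r,np.median(C[:,2]))
Z=dict(tongs_pivot=.013,sleeve_left=.016,sleeve_right=.016,tip_left=.013,tip_right=.013,bun=.015,board=0,carton=0,pasty0=.015)
for n in("scene",):
  for q,z in Z.items():
    for r in ctrl.landmark_of(n,q)[:2]: print(n,q,r,ray_z(n,r["pixel"],z).round(4))
```

```text
top table z -0.0004312114101348855
tongs 605 [ 0.415 -0.1    0.01 ] [0.631 0.008 0.035] [0.0212 0.0266 0.0332]
bun 488 [0.4927 0.1708 0.0224] [0.5389 0.2169 0.0561] [0.5158 0.1938 0.0393] [0.5139 0.1907 0.0467]
carton rim 807 ((0.5532800555229187, -0.25808095932006836), (0.1702086627483368, 0.17144493758678436), 15.203391075134277)
board 12254 ((0.578951358795166, 0.23808661103248596), (0.2210516482591629, 0.260305255651474), 85.38390350341797) 0.014717336141788197
scene table z -2.8462278959177172e-05
tongs 962 [ 0.412 -0.101  0.01 ] [0.632 0.008 0.036] [0.012  0.0247 0.0326]
bun 402 [0.4947 0.1695 0.0223] [0.5398 0.2125 0.0553] [0.5172 0.191  0.0388] [0.5222 0.1837 0.045 ]
carton rim 1271 ((0.5527128577232361, -0.25838062167167664), (0.17150482535362244, 0.1705135703086853), 15.239304542541504)
board 8506 ((0.578428328037262, 0.23758144676685333), (0.22308756411075592, 0.26114949584007263), 85.46990203857422) 0.01481226746174014
scene tongs_pivot {'pixel': [277.2, 217.3], 'conf': 0.72} [ 0.4189 -0.0087  0.013 ]
scene sleeve_right {'pixel': [284.4, 259.9], 'conf': 0.81} [ 0.5056 -0.0688  0.016 ]
scene tip_left {'pixel': [347.1, 275.3], 'conf': 0.92} [ 0.6144 -0.007   0.013 ]
scene tip_left {'pixel': [417.8, 239.5], 'conf': 0.45} [0.6602 0.1519 0.013 ]
scene tip_right {'pixel': [303.8, 299.4], 'conf': 0.74} [ 0.5916 -0.1001  0.013 ]
scene bun {'pixel': [377.7, 187.0], 'conf': 0.73} [0.5155 0.1968 0.015 ]
scene board {'pixel': [411.6, 196.8], 'conf': 0.62} [0.5789 0.2379 0.    ]
scene carton {'pixel': [224.7, 346.5], 'conf': 0.9} [ 0.5525 -0.2582  0.    ]
scene carton {'pixel': [279.8, 218.4], 'conf': 0.44} [ 0.4173 -0.0013  0.    ]
scene pasty0 {'pixel': [460.6, 197.4], 'conf': 0.93} [0.6596 0.2986 0.015 ]
scene pasty0 {'pixel': [417.9, 236.8], 'conf': 0.57} [0.6569 0.1559 0.015 ]
```

Run:
```python
import cv2
im=cv2.imread("pics/top0.png")
cv2.imwrite("pics/top0z.png",cv2.resize(im[180:305,300:380],None,fx=4.8,fy=4.8,interpolation=cv2.INTER_CUBIC))
im=cv2.imread("pics/scene0.png")
cv2.imwrite("pics/scene0z.png",cv2.resize(im[170:320,260:410],None,fx=4,fy=4,interpolation=cv2.INTER_CUBIC))
```

```text
(no output)
```

View pics/top0z.png

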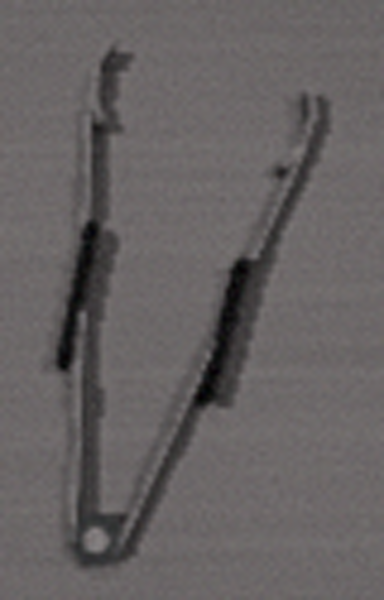

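View pics/scene0z.png

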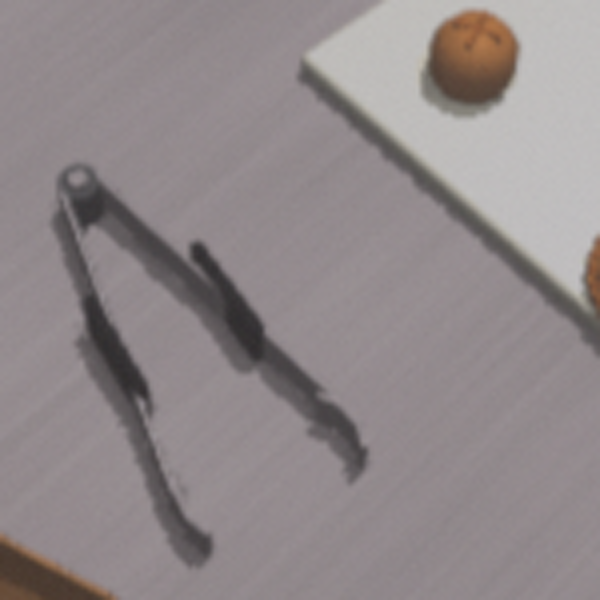

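Run:
```python
from h import *
for n in("top","scene"):
    T=np.load("T_%s.npy"%n)
    S=T[T[:,2]>.0295]; print(n,len(S))
    lab=cv2.kmeans(S[:,:2].astype(np.float32),2,None,(3,50,1e-6),5,cv2.KMEANS_PP_CENTERS)[1].ravel()
    for k in(0,1): 
        s=S[lab==k]; print(" sleeve",len(s),cv2.minAreaRect(s[:,:2].astype(np.float32)),s[:,:2].mean(0).round(4))
    H=T[(T[:,0]<.437)&(T[:,2]>.02)]; print(" hub",H.min(0).round(4),H.max(0).round(4))
    yaw=np.radians(-15.2); 
    for yd in(-13,-15,-17):
        yaw=np.radians(yd);c,s=np.cos(yaw),np.sin(yaw)
        L=(T[:,:2]-[.423,-.006])@np.array([[c,-s],[s,c]])
        print(yd,L.min(0).round(4),L.max(0).round(4))
        for a,b in((.05,.06),(.07,.08),(.095,.105),(.12,.13),(.15,.165),(.165,.18),(.18,.2)):
            q=L[(L[:,0]>a)&(L[:,0]<b)&(T[:,2]>.018)]; print("   ",a,q[:,1].min().round(4),q[:,1].max().round(4),(q[:,1].min()+q[:,1].max()).round(4)/2)
```

```text
top 170
 sleeve 87 ((0.4869057238101959, -0.0012523932382464409), (0.13245107233524323, 0.01727968640625477), 1.0658011436462402) [ 0.5192 -0.0006]
 sleeve 83 ((0.5186848044395447, -0.06466075032949448), (0.011238803155720234, 0.13827607035636902), 67.32170867919922) [ 0.5095 -0.0608]
 hub [ 0.415 -0.023  0.021] [0.4363 0.0025 0.0315]
-13 [-0.0088 -0.0516] [0.2049 0.0421]
    0.05 -0.0244 0.0196 -0.0024
    0.07 -0.0359 0.031 -0.00245
    0.095 -0.0374 0.0311 -0.0031
    0.12 -0.0403 0.033 -0.0037
    0.15 -0.0475 0.0384 -0.0046
    0.165 -0.0508 0.0418 -0.0045
    0.18 -0.0516 0.0421 -0.00475
-15 [-0.0089 -0.0449] [0.2049 0.0486]
    0.05 -0.0224 0.0217 -0.00035
    0.07 -0.0332 0.0336 0.0002
    0.095 -0.0338 0.0347 0.00045
    0.12 -0.0359 0.0375 0.0008
    0.15 -0.0419 0.0446 0.00135
    0.165 -0.0446 0.048 0.00165
    0.18 -0.0449 0.0486 0.00185
-17 [-0.0089 -0.0384] [0.2062 0.0552]
    0.05 -0.0195 0.0243 0.0024
    0.07 -0.0306 0.0364 0.00285
    0.095 -0.0302 0.0382 0.004
    0.12 -0.0314 0.0426 0.0056
    0.15 -0.0363 0.0507 0.0072
    0.165 -0.0384 0.0541 0.00785
    0.18 -
[... 448 characters left out ...]
6 0.0315 -0.00255
    0.095 -0.0379 0.0308 -0.00355
    0.12 -0.041 0.0313 -0.0048
    0.15 -0.0482 0.0386 -0.00485
    0.165 -0.0518 0.0404 -0.0057
    0.18 -0.0528 0.0422 -0.0053
-15 [-0.0112 -0.0462] [0.205  0.0489]
    0.05 -0.0219 0.0214 -0.00025
    0.07 -0.0339 0.0341 0.00015
    0.095 -0.0344 0.0342 -0.0001
    0.12 -0.0357 0.0358 5e-05
    0.15 -0.0425 0.0448 0.00115
    0.165 -0.0456 0.0467 0.0005
    0.18 -0.0462 0.0489 0.00135
-17 [-0.0112 -0.0397] [0.2063 0.0555]
    0.05 -0.02 0.0234 0.0017
    0.07 -0.0311 0.0368 0.00285
    0.095 -0.0309 0.0375 0.00335
    0.12 -0.0313 0.0406 0.00465
    0.15 -0.0369 0.0505 0.0068
    0.165 -0.0392 0.0543 0.00755
    0.18 -0.0395 0.0555 0.008
```

```bash
python3 -m creep '[[100,27,51,-5,0,0,-0.05],[100,55,103,-10,0,0,-0.1],[100,82,154,-20,0,0,-0.15],[100,109,206,-30,0,0,-0.2],[100,137,257,-40,0,0,-0.25],[100,164,309,-50,0,0,-0.3],[100,191,360,-60,0,0,-0.35],[100,219,411,-70,0,0,-0.4],[100,246,463,-80,0,0,-0.45],[100,273,514,-90,0,0,-0.5],[100,301,566,-105,0,0,-0.539],[100,328,617,-119,0,0,-0.539]]'; python3 -m creep '[[100,0,0,0,0,0,0],[100,0,0,0,0,0,0],[100,0,0,0,0,0,0]]'
```

```text
time_s: 2.5
tool_pos: [0.5174, -0.0293, 0.1198]
orientation: [-179.9, 0.0, -104.7]
contact_force: [0.3, -0.7, 0.2]
width: 0.0879
time_s: 2.88
tool_pos: [0.5161, -0.0324, 0.1202]
orientation: [-180.0, -0.0, -104.8]
contact_force: [-0.9, 0.3, 0.2]
width: 0.0885
```

```bash
python3 -m creep '[[100,0,0,-30,0,0,0],[100,0,0,-60,0,0,0],[100,0,0,-75,0,0,0],[100,0,0,-75,0,0,0]]'
python3 - <<'E'
from h import *
for n in("top","scene"):
    im,D=ctrl.camera(n); save(n+"1.png",im)
    u,v=proj(n,[.52,-.03,.02]).astype(int); a=im[max(0,v-70):v+70,u-90:u+90]
    save(n+"1z.png",cv2.resize(a,None,fx=4,fy=4))
print(ctrl.read_state()["tool_pos"])
E
```

```text
time_s: 3.38
tool_pos: [0.5153, -0.032, 0.044]
orientation: [179.9, -0.0, -104.8]
contact_force: [0.6, 0.0, 0.3]
width: 0.0879
[ 0.5170587  -0.03178022  0.04562959]
```

View pics/scene1z.png

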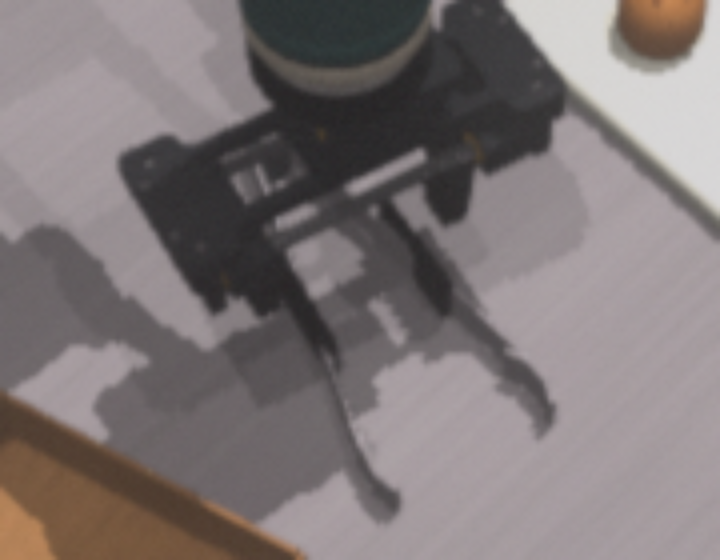

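View pics/top1z.png

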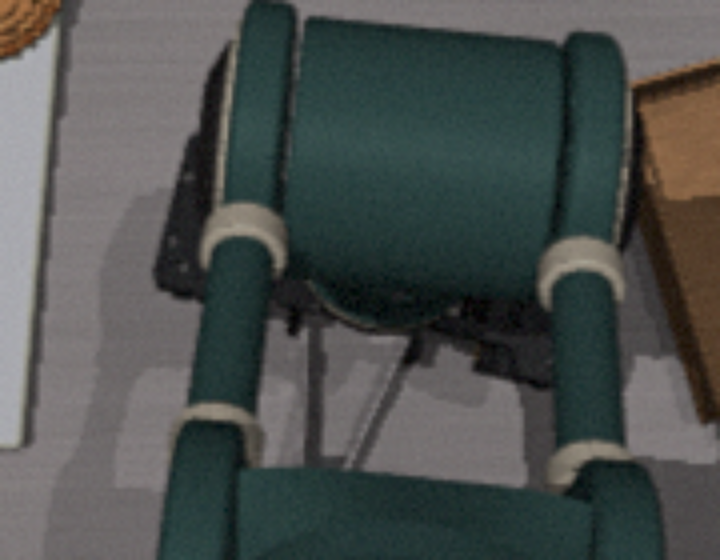

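The gripper straddles the sleeves, with clearance on both sides in the scene view. I'll descend and squeeze lightly.

```bash
python3 -m creep '[[100,0,0,-20,0,0,0],[100,0,0,-39,0,0,0],[100,0,0,-39,0,0,0],[90,0,0,-39,0,0,0],[82,0,0,-39,0,0,0],[78,0,0,-39,0,0,0],[74,0,0,-39,0,0,0],[74,0,0,-39,0,0,0],[74,0,0,-39,0,0,0]]';python3 - <<'E'
from h import *
im,D=ctrl.camera("scene"); n="scene"
u,v=proj(n,[.52,-.03,.02]).astype(int); save(n+"2z.png",cv2.resize(im[v-70:v+70,u-90:u+90],None,fx=4,fy=4))
s=ctrl.read_state();print(s["tool_pos"],s["width"],s["contact_force"])
E
```

```text
time_s: 4.6
tool_pos: [0.5174, -0.0312, 0.0066]
orientation: [-179.9, 0.0, -104.7]
contact_force: [-0.4, 0.0, 5.5]
width: 0.0654
[ 0.51739416 -0.03121755  0.00661114] 0.06517263031309235 [0.75730685 0.81103299 5.56665974]
```

View pics/scene2z.png

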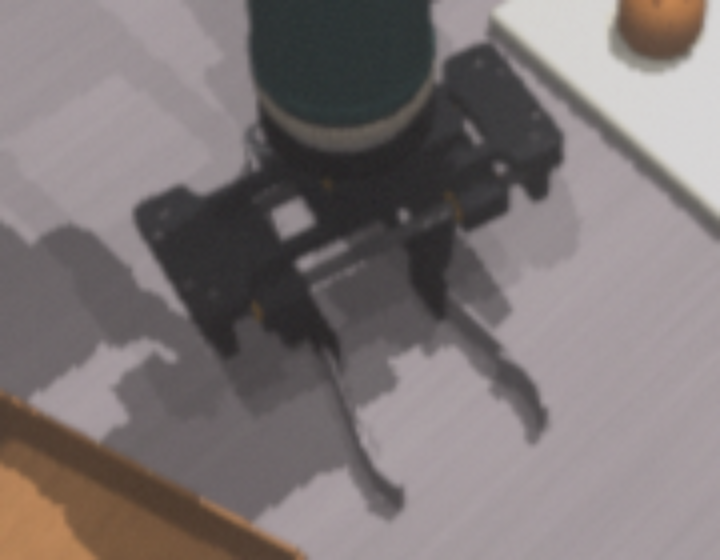

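```bash
python3 -m creep '[[74,0,0,5,0,0,0],[74,0,0,12,0,0,0],[74,0,0,25,0,0,0],[74,0,0,40,0,0,0],[74,0,0,60,0,0,0],[74,0,0,80,0,0,0],[74,0,0,80,0,0,0],[74,0,0,80,0,0,0]]';python3 - <<'E'
from h import *
im,D=ctrl.camera("scene"); n="scene"
u,v=proj(n,[.52,-.03,.08]).astype(int); save(n+"3z.png",cv2.resize(im[v-70:v+70,u-90:u+90],None,fx=4,fy=4))
P=cloud(n,D)
for q in("tip_left","tip_right","tongs_pivot"):
    for r in ctrl.landmark_of(n,q)[:1]:
        x,y=np.round(r["pixel"]).astype(int); print(q,r,P[y-1:y+2,x-1:x+2].reshape(-1,3)[:, :].round(3).tolist(),ray_z(n,r["pixel"],.09).round(4))
s=ctrl.read_state();print(s["tool_pos"],s["width"],s["contact_force"])
E
```

```text
time_s: 5.65
tool_pos: [0.5161, -0.0312, 0.0857]
orientation: [180.0, -0.0, -104.7]
contact_force: [0.1, -0.9, -1.7]
width: 0.0652
tip_left {'pixel': [342.6, 255.3], 'conf': 0.87} [[0.604, -0.014, 0.088], [0.605, -0.013, 0.088], [0.608, -0.013, 0.091], [0.604, -0.014, 0.084], [0.606, -0.013, 0.086], [0.608, -0.013, 0.088], [0.604, -0.013, 0.08], [0.606, -0.014, 0.084], [0.609, -0.014, 0.087]] [ 0.6072 -0.0161  0.09  ]
tip_right {'pixel': [305.7, 277.0], 'conf': 0.79} [[0.595, -0.096, 0.104], [0.596, -0.095, 0.104], [0.556, -0.057, 0.0], [0.598, -0.099, 0.107], [0.599, -0.098, 0.108], [0.6, -0.096, 0.106], [0.597, -0.098, 0.102], [0.599, -0.098, 0.105], [0.601, -0.097, 0.105]] [ 0.5917 -0.092   0.09  ]
tongs_pivot {'pixel': [274.7, 194.2], 'conf': 0.71} [[0.426, -0.013, 0.104], [0.426, -0.011, 0.102], [0.429, -0.011, 0.105], [0.428, -0.015, 0.104], [0.873, -0.338, 0.789], [0.487, -0.054, 0.192], [0.487, -0.058, 0.192], [0.489, -0.058, 0.194], [0.49, -0.056, 0.193]] [ 0.4201 -0.0078  0.09  ]
[ 0.5155371  -0.03109772  0.08472747] 0.0650771726439628 [-0.72321018 -0.33687282 -0.16145915]
```

View pics/scene3z.png

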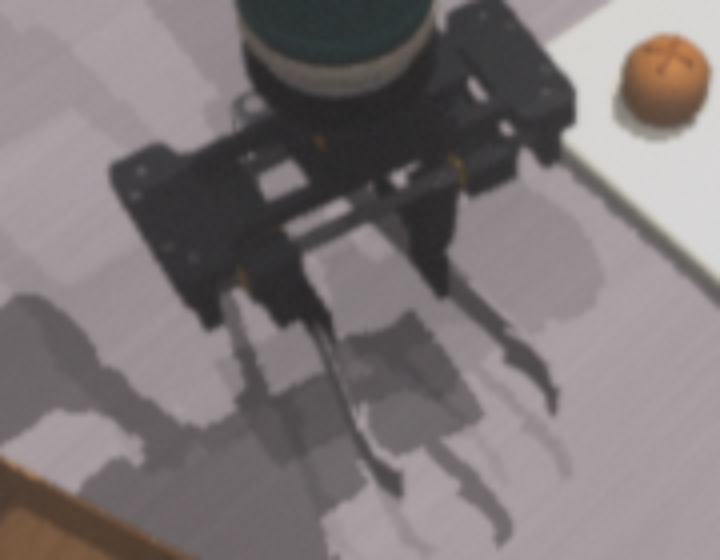

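The tongs are held and level: the arm tops are at about z 0.105 at both pivot and tip. Next I'll swing over the bun.

```bash
python3 -m creep '[[74,-5,12,0,0,0,0.03],[74,-14,34,0,0,0,0.08],[74,-25,60,0,0,0,0.14],[74,-37,88,0,0,0,0.19],[74,-49,116,0,0,0,0.24],[74,-61,144,0,0,0,0.30],[74,-72,170,0,0,0,0.35],[74,-80,190,0,0,0,0.39],[74,-86,203,0,0,0,0.42],[74,-88,208,0,0,0,0.431],[74,-88,208,0,0,0,0.431],[74,-88,208,0,0,0,0.431]]';cat > look.py <<'E'
from h import *
import sys
k=sys.argv[1]
s=ctrl.read_state();print(s["tool_pos"].round(4),s["orientation"].round(2),s["width"],s["contact_force"].round(2))
for n in("scene","top"):
    im,D=ctrl.camera(n); save(n+k+".png",im); np.save(n+k+".npy",D)
    P=cloud(n,D)
    u,v=proj(n,[.516,.193,.05]).astype(int); save(n+k+"z.png",cv2.resize(im[max(0,v-60):v+60,u-70:u+70],None,fx=5,fy=5))
    for q in("tip_left","tip_right","tongs_pivot","bun"):
        for r in ctrl.landmark_of(n,q)[:1]:
            x,y=np.round(r["pixel"]).astype(int); print(n,q,r,np.median(P[y-1:y+2,x-1:x+2].reshape(-1,3),0).round(3))
E
python3 look.py 4
```

```text
time_s: 7.35
tool_pos: [0.4286, 0.1764, 0.0857]
orientation: [-180.0, -0.0, -80.0]
contact_force: [0.4, -0.1, -0.7]
width: 0.0654
[0.4286 0.1764 0.0857] [-1.800e+02 -1.000e-02 -8.002e+01] 0.06538130601038755 [ 0.36 -0.14 -0.67]
scene tip_left {'pixel': [389.1, 152.1], 'conf': 0.97} [0.506 0.231 0.09 ]
scene tip_right {'pixel': [367.1, 179.3], 'conf': 0.85} [0.52  0.149 0.086]
scene tongs_pivot {'pixel': [301.5, 125.1], 'conf': 0.58} [0.332 0.151 0.104]
scene bun {'pixel': [379.5, 186.7], 'conf': 0.64} [0.531 0.181 0.042]
top tip_left {'pixel': [442.0, 226.1], 'conf': 0.17} [ 0.555 -0.257  0.002]
top tip_right {'pixel': [233.6, 240.9], 'conf': 0.93} [0.517 0.148 0.104]
top tongs_pivot {'pixel': [226.2, 342.4], 'conf': 0.74} [0.34  0.157 0.108]
top bun {'pixel': [216.8, 251.7], 'conf': 0.84} [0.502 0.187 0.05 ]
```

View pics/scene4z.png

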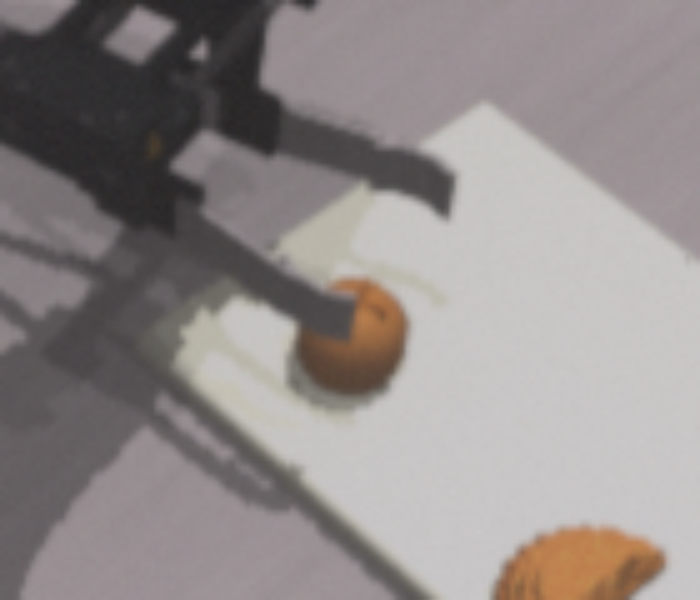

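View pics/top4z.png

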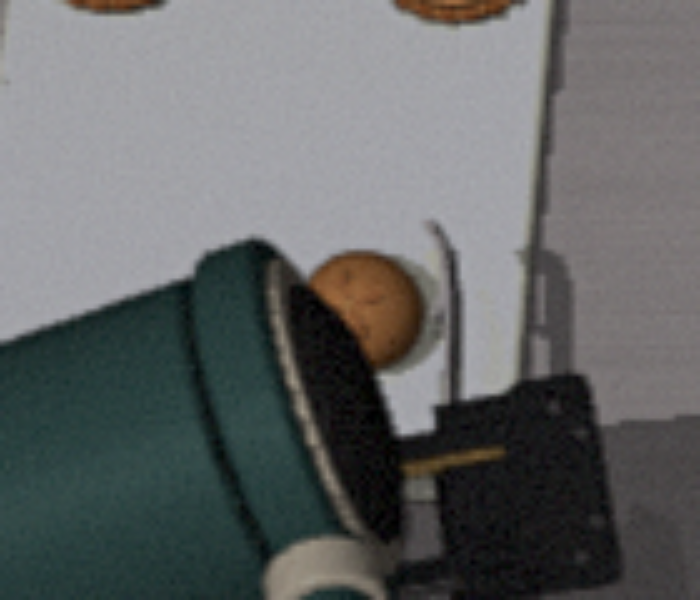

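Run:
```python
from h import *
th=np.radians(10);c,s=np.cos(th),np.sin(th)
for n in("scene","top"):
    D=np.load(n+"4.npy");P=cloud(n,D);X,Y,Z=np.moveaxis(P,-1,0)
    m=(D>0)&(X>.465)&(X<.6)&(Y>.1)&(Y<.28)&(Z>.07)&(Z<.112);T=P[m]
    L=(T[:,:2]-[.516,.193])@np.array([[c,-s],[s,c]])
    print(n,m.sum())
    for sd in(1,-1):
        q=L[L[:,1]*sd>0]; z=T[L[:,1]*sd>0,2]
        if len(q)>5: print(sd,len(q),"fwd",q[:,0].min().round(4),q[:,0].max().round(4),"lat",q[:,1].min().round(4),q[:,1].max().round(4),"z",np.percentile(z,[2,98]).round(4))
        for a in(-.03,-.02,-.01,0,.01):
            w=q[(q[:,0]>a-.005)&(q[:,0]<a+.005)]
            if len(w):print("    ",a,w[:,1].min().round(4),w[:,1].max().round(4))
    m=(D>0)&(abs(X-.516)<.05)&(abs(Y-.193)<.05)&(Z>.024)&(Z<.06);B=P[m];print("bun",B.min(0).round(4),B.max(0).round(4))
```

```text
scene 628
1 300 fwd -0.0457 0.0186 lat 0.0311 0.0444 z [0.0793 0.1069]
     -0.03 0.0332 0.0395
     -0.02 0.0321 0.0401
     -0.01 0.033 0.043
     0 0.0379 0.0444
     0.01 0.0367 0.0425
-1 328 fwd -0.0579 0.0183 lat -0.0476 -0.0351 z [0.0807 0.1072]
     -0.03 -0.0433 -0.038
     -0.02 -0.0462 -0.0381
     -0.01 -0.0476 -0.0379
     0 -0.0467 -0.0424
     0.01 -0.0466 -0.04
bun [0.4981 0.1694 0.0241] [0.5392 0.2137 0.056 ]
top 148
-1 148 fwd -0.0484 0.0177 lat -0.0457 -0.0359 z [0.0809 0.1079]
     -0.03 -0.0423 -0.0385
     -0.02 -0.0435 -0.0359
     -0.01 -0.045 -0.0384
     0 -0.0457 -0.0417
     0.01 -0.0454 -0.0407
bun [0.4935 0.1705 0.0241] [0.5387 0.2122 0.0562]
```

The tips are centred on the bun fore-aft (−17 to +18 mm), and laterally they are about 1 mm to the right. The tongs' underside is at z 0.080. I'll nudge +1 mm in y, descend 61 mm, then squeeze.

```bash
python3 -m creep '[[74,0,1,-12,0,0,0],[74,0,1,-30,0,0,0],[74,0,1,-45,0,0,0],[74,0,1,-55,0,0,0],[74,0,1,-61,0,0,0],[74,0,1,-61,0,0,0],[74,0,1,-61,0,0,0]]'; python3 look.py 5
```

```text
time_s: 8.72
tool_pos: [0.4288, 0.178, 0.0251]
orientation: [-179.9, 0.0, -80.0]
contact_force: [0.1, 0.4, -1.7]
width: 0.0648
[0.4288 0.178  0.0251] [-1.7995e+02  1.0000e-02 -7.9980e+01] 0.06481501191390719 [ 0.09  0.37 -1.75]
scene tip_left {'pixel': [388.3, 171.0], 'conf': 0.74} [0.51  0.235 0.032]
scene tip_right {'pixel': [367.1, 194.2], 'conf': 0.63} [0.523 0.15  0.039]
scene tongs_pivot {'pixel': [304.4, 147.6], 'conf': 0.94} [0.337 0.15  0.04 ]
scene bun {'pixel': [380.2, 186.8], 'conf': 0.57} [0.531 0.181 0.043]
top tip_right {'pixel': [236.7, 242.5], 'conf': 0.59} [0.523 0.152 0.042]
top tongs_pivot {'pixel': [234.6, 339.3], 'conf': 0.56} [0.338 0.154 0.042]
top bun {'pixel': [217.3, 252.8], 'conf': 0.58} [0.467 0.124 0.383]
```

View pics/scene5z.png

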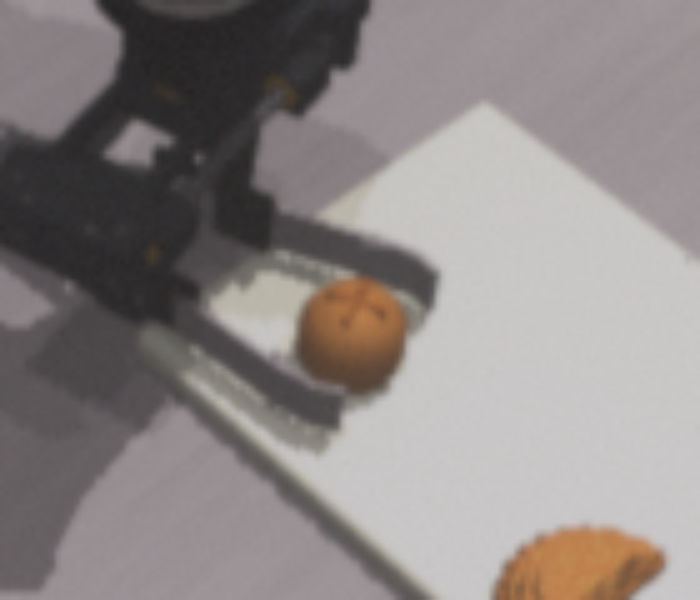

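View pics/top5z.png

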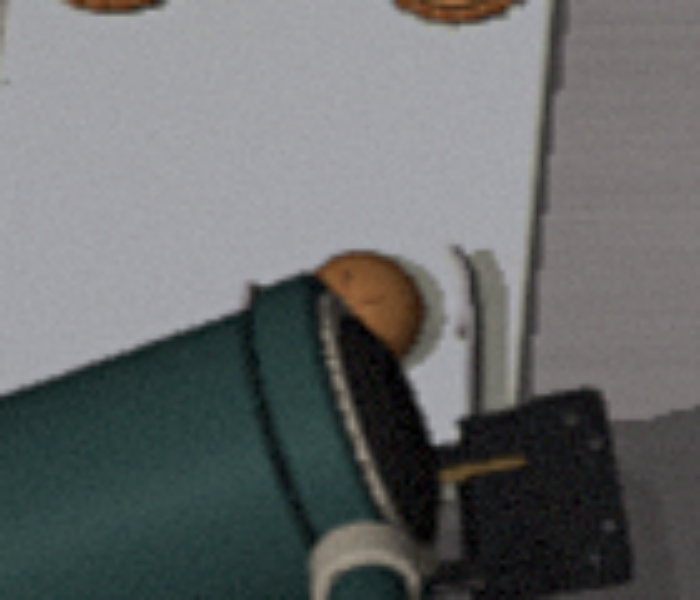

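The scene picture shows the bun midway between the tips (crop 350,335), with the tongs just above the board. Now I'll squeeze.

```bash
python3 -m creep '[[70,0,0,0,0,0,0],[66,0,0,0,0,0,0],[62,0,0,0,0,0,0],[58,0,0,0,0,0,0],[54,0,0,0,0,0,0],[50,0,0,0,0,0,0],[46,0,0,0,0,0,0],[42,0,0,0,0,0,0],[40,0,0,0,0,0,0],[40,0,0,0,0,0,0],[40,0,0,0,0,0,0]]'; python3 look.py 6
```

```text
time_s: 10.6
tool_pos: [0.4283, 0.1778, 0.0247]
orientation: [180.0, 0.0, -80.0]
contact_force: [0.2, 0.5, -1.2]
width: 0.0473
[0.4283 0.1778 0.0247] [180.     0.   -79.99] 0.04729948767868523 [ 0.16  0.52 -1.17]
scene tip_left {'pixel': [378.9, 176.8], 'conf': 0.81} [0.517 0.193 0.053]
scene tip_right {'pixel': [368.3, 189.4], 'conf': 0.79} [0.513 0.165 0.035]
scene tongs_pivot {'pixel': [301.5, 144.7], 'conf': 0.62} [0.33  0.151 0.041]
scene bun {'pixel': [377.5, 188.9], 'conf': 0.87} [0.533 0.175 0.043]
top tip_right {'pixel': [227.9, 242.6], 'conf': 0.83} [0.52  0.169 0.043]
top tongs_pivot {'pixel': [232.0, 341.7], 'conf': 0.66} [0.367 0.093 0.456]
top bun {'pixel': [220.6, 250.7], 'conf': 0.8} [0.504 0.181 0.047]
```

View pics/scene6z.png

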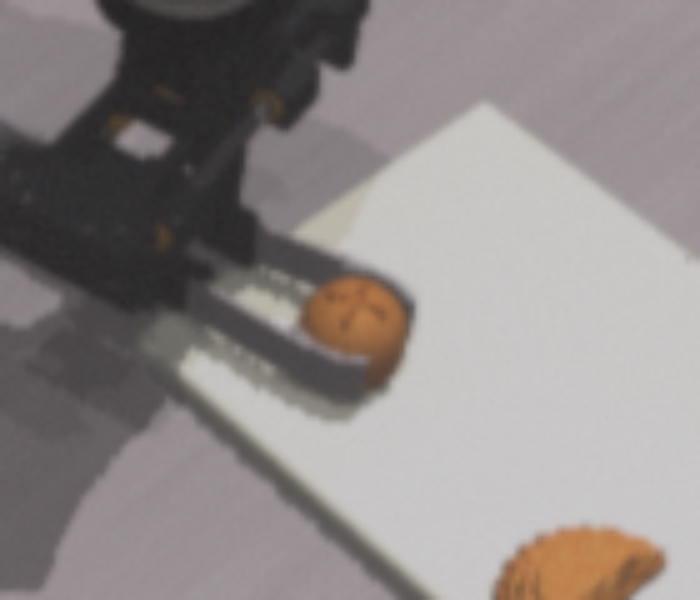

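The tongs closed on the bun: the width stopped at 47 mm while 35 mm was commanded. I'll lift gently.

```bash
python3 -m creep '[[40,0,0,4,0,0,0],[40,0,0,10,0,0,0],[40,0,0,18,0,0,0],[40,0,0,28,0,0,0],[40,0,0,40,0,0,0],[40,0,0,55,0,0,0],[40,0,0,70,0,0,0],[40,0,0,82,0,0,0],[40,0,0,90,0,0,0],[40,0,0,95,0,0,0],[40,0,0,95,0,0,0],[40,0,0,95,0,0,0]]'; python3 look.py 7
```

```text
time_s: 12.6
tool_pos: [0.4279, 0.1777, 0.1192]
orientation: [179.9, -0.0, -80.0]
contact_force: [-0.3, -0.0, -1.7]
width: 0.0472
[0.4279 0.1777 0.1192] [ 1.7994e+02 -1.0000e-02 -7.9990e+01] 0.047176469305158925 [-0.26 -0.03 -1.69]
scene tip_left {'pixel': [387.8, 143.4], 'conf': 0.8} [0.519 0.204 0.145]
scene tip_right {'pixel': [377.8, 160.3], 'conf': 0.71} [0.525 0.169 0.13 ]
scene tongs_pivot {'pixel': [303.5, 112.7], 'conf': 0.82} [0.41  0.09  0.225]
scene bun {'pixel': [382.6, 156.8], 'conf': 0.61} [0.531 0.175 0.138]
top tip_right {'pixel': [220.5, 237.4], 'conf': 0.88} [0.52  0.168 0.13 ]
top tongs_pivot {'pixel': [224.4, 347.0], 'conf': 0.56} [0.333 0.157 0.139]
top bun {'pixel': [205.7, 245.3], 'conf': 0.68} [0.503 0.187 0.149]
```

View pics/scene7z.png

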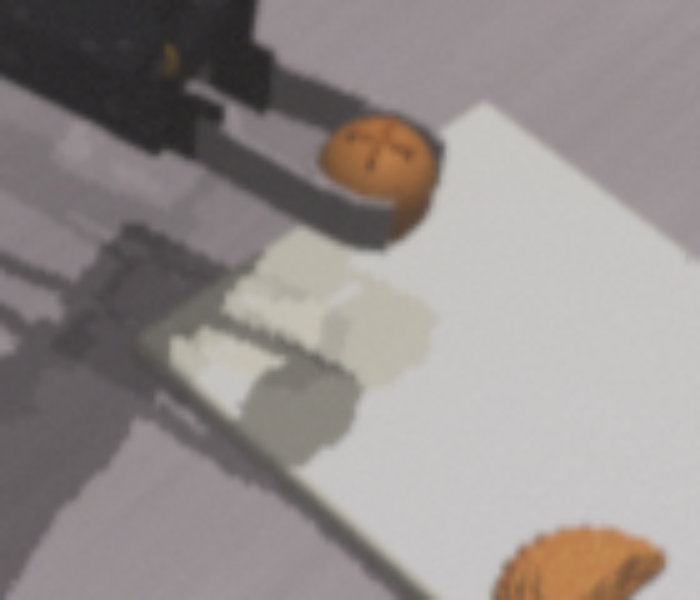

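The bun is lifted, with its underside at about 0.11 m and the width steady at 47.2 mm. I'll carry it to the carton smoothly in two calls.

```bash
python3 -m creep '[[40,0,-4,0,0,0,-0.005],[40,1,-12,0,0,0,-0.015],[40,2,-24,0,0,0,-0.03],[40,4,-41,0,0,0,-0.05],[40,6,-61,0,0,0,-0.08],[40,8,-81,0,0,0,-0.105],[40,10,-101,0,0,0,-0.13],[40,12,-122,0,0,0,-0.157],[40,14,-142,0,0,0,-0.183],[40,16,-162,0,0,0,-0.21],[40,18,-183,0,0,0,-0.236],[40,20,-203,0,0,0,-0.262]]'
python3 -m creep '[[40,2,-20,0,0,0,-0.026],[40,4,-41,0,0,0,-0.052],[40,6,-61,0,0,0,-0.079],[40,8,-81,0,0,0,-0.105],[40,10,-102,0,0,0,-0.131],[40,12,-122,0,0,0,-0.157],[40,14,-142,0,-0,0,-0.183],[40,16,-162,0,0,0,-0.21],[40,18,-179,0,0,0,-0.232],[40,20,-192,0,0,0,-0.25],[40,21,-200,0,0,0,-0.26],[40,21,-203,0,0,0,-0.262]]'
python3 -m creep '[[40,0,0,0,0,0,0],[40,0,0,-5,0,0,0],[40,0,0,-10,0,0,0],[40,0,0,-12,0,0,0],[40,0,0,-12,0,0,0],[40,0,0,-12,0,0,0]]'
sed -i 's/\[.516,.193,.05\]/[.553,-.258,.1]/' look.py; python3 look.py 8
```

```text
time_s: 14.6
tool_pos: [0.4481, -0.027, 0.1198]
orientation: [-180.0, -0.0, -95.1]
contact_force: [0.4, -0.8, -1.4]
width: 0.0468
time_s: 16.1
tool_pos: [0.4694, -0.2284, 0.1196]
orientation: [180.0, 0.0, -110.0]
contact_force: [-0.2, 1.3, -2.5]
width: 0.0474
time_s: 16.85
tool_pos: [0.4694, -0.2282, 0.1078]
orientation: [-180.0, -0.0, -110.0]
contact_force: [-1.0, -0.3, -1.6]
width: 0.0468
[ 0.4694 -0.2282  0.1078] [-179.99   -0.   -110.  ] 0.046752077024713005 [-1.02 -0.35 -1.59]
scene tip_left {'pixel': [227.0, 314.0], 'conf': 0.72} [ 0.563 -0.236  0.126]
scene tip_right {'pixel': [197.8, 328.2], 'conf': 0.9} [ 0.55  -0.281  0.123]
scene bun {'pixel': [218.5, 323.5], 'conf': 0.57} [ 0.57  -0.256  0.129]
top tip_left {'pixel': [445.2, 213.1], 'conf': 0.74} [ 0.563 -0.234  0.111]
top tip_right {'pixel': [196.8, 217.4], 'conf': 0.5} [0.577 0.236 0.016]
top tongs_pivot {'pixel': [430.1, 317.2], 'conf': 0.72} [ 0.378 -0.195  0.128]
top bun {'pixel': [454.9, 221.3], 'conf': 0.63} [ 0.545 -0.246  0.13 ]
```

View pics/scene8z.png

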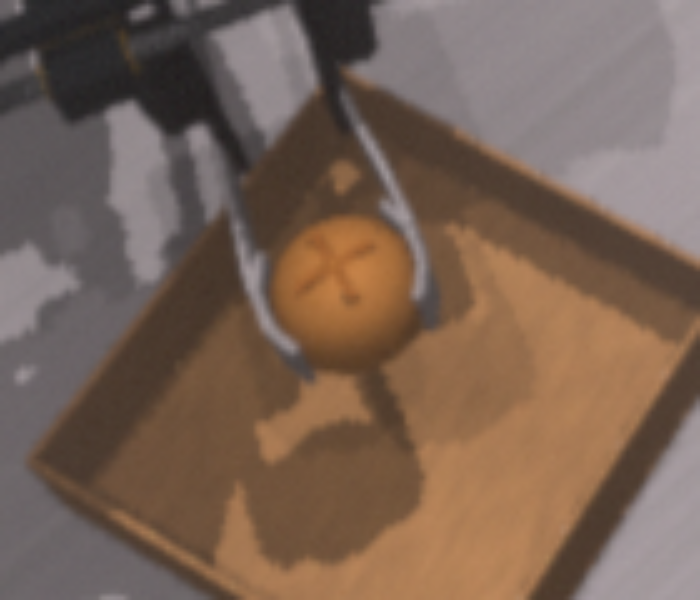

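View pics/top8.png

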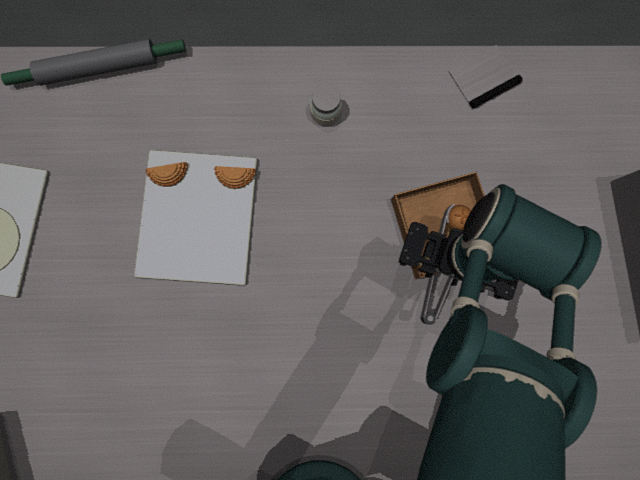

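Run:
```python
from h import *
for n in("scene","top"):
    D=np.load(n+"8.npy");P=cloud(n,D);X,Y,Z=np.moveaxis(P,-1,0)
    im=cv2.imread("pics/%s8.png"%n).astype(int); b,g,r=np.moveaxis(im,-1,0)
    m=(D>0)&(abs(X-.553)<.06)&(abs(Y+.258)<.06)&(Z>.08)&(Z<.15); B=P[m]
    print(n,"tongs+bun",B.min(0).round(4),B.max(0).round(4))
    m&=(r>1.5*b)&(r>60); B=P[m]; print("bun",m.sum(),B.min(0).round(4),B.max(0).round(4))
    for cx,cy in((.658,.299),(.659,.163)):
        q=(D>0)&(abs(X-cx)<.05)&(abs(Y-cy)<.06)&(Z>.02)&(Z<.045); D0=np.load(n+"0.npy");P0=cloud(n,D0);q0=(D0>0)&(abs(P0[...,0]-cx)<.05)&(abs(P0[...,1]-cy)<.06)&(P0[...,2]>.02)&(P0[...,2]<.045)
        print("pasty now/0",P[q].mean(0).round(4),P0[q0].mean(0).round(4))
```

```text
scene tongs+bun [ 0.4931 -0.2856  0.1014] [ 0.5775 -0.2139  0.1382]
bun 748 [ 0.5014 -0.2813  0.1038] [ 0.5768 -0.2237  0.1382]
pasty now/0 [0.6661 0.2876 0.031 ] [0.6659 0.2873 0.0308]
pasty now/0 [0.6609 0.1552 0.031 ] [0.6607 0.1552 0.0312]
top tongs+bun [ 0.5243 -0.2757  0.1006] [ 0.5772 -0.2225  0.1378]
bun 402 [ 0.5312 -0.2757  0.1108] [ 0.5757 -0.2368  0.1378]
pasty now/0 [0.6615 0.293  0.0311] [0.6613 0.2929 0.0312]
pasty now/0 [0.6559 0.1604 0.0311] [0.6559 0.1601 0.0311]
```

Bun centre is at about (0.553, −0.258), over the middle of the carton. Its underside is at 0.100 m, 50 mm above the rim, and the pasties have not moved. I'll let it settle, recheck and hand in.

```bash
python3 -m creep '[[40,0,0,0,0,0,0],[40,0,0,0,0,0,0],[40,0,0,0,0,0,0],[40,0,0,0,0,0,0],[40,0,0,0,0,0,0],[40,0,0,0,0,0,0],[40,0,0,0,0,0,0],[40,0,0,0,0,0,0]]'
python3 - <<'E'
from h import *
im,D=ctrl.camera("scene");P=cloud("scene",D);X,Y,Z=np.moveaxis(P,-1,0)
r,g,b=np.moveaxis(im.astype(int),-1,0)
m=(D>0)&(abs(X-.553)<.06)&(abs(Y+.258)<.06)&(Z>.08)&(Z<.15)&(r>1.5*b)&(r>60);B=P[m]
print(B.min(0).round(4),B.max(0).round(4),abs(D-np.load("scene8.npy"))[m].mean())
print(ctrl.close_job())
E
```

```text
time_s: 18.35
tool_pos: [0.4694, -0.2282, 0.1077]
orientation: [180.0, 0.0, -110.0]
contact_force: [-0.3, -0.1, -1.7]
width: 0.0469
[ 0.501  -0.2806  0.1036] [ 0.5773 -0.2236  0.1377] 0.0014000292
the job is handed in; nothing more can be done
None
```

I picked up the tongs by the sleeves, squeezed them on the bun and lifted it off the board. I carried it over the carton and handed the job in at about 18 s, with the tongs still holding the bun. No verdict was reported.

**Last checks:**
- **Bun position:** it is centred at about (0.553, −0.258) m, within about 2 mm of the carton's middle.
- **Bun height:** its underside is at about 0.100 m, about 50 mm above the rim.
- **At rest:** nothing moved beyond measurement noise over the last 1.5 s, and the grip width stayed at 47 mm.
- **Pasties:** they are within 0.5 mm of where they lay.

**Disagreements:**
- **Landmark network:** the top camera gave a few false tip detections when the arm hid the tongs. I used the depth measurements there instead.
- **Upward force:** I felt about 5.5 N while first squeezing the tongs on the table. It was gone after the lift.

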